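Hold the sprung case lid at the set mark

TASK

Open the little wooden stone case for an inspection: swing the steel hasp on its right side well out, off the lid's catch, then raise the lid (it has a cross-bar in front to hold it by) against its spring until the pointer on the lid's left edge lines up with the marker clamped on the arc rail. Finish while still holding the lid steady there with the gripper, because it snaps shut if let go. Do not force the lid while the hasp is over it, do not shift the marker, and leave the tin, the tape roll and the cup where they are.

Things in the scene. Friction and masses are not known exactly. Their poses are not given: they have to be found in the camera images.
- case: Wooden case, 130 deep (x) x 180 wide (y) x 60 high without its lid, fixed on the bench; place and yaw (within 0.4 rad) vary. Origin: centre of its underside. x points from its front to its hinge side, y to its left, z up. The hasp is on its right (-y) side; the arc rail stands 101 mm left of its middle and rises to 175 above the bench.
- hasp (a joint): Angle of the hasp about its upright pivot pin, rad: 0 = strap lies along the case's right wall, pointing to the front, over the lid's catch lug; grows as its free end swings outward to the right (anticlockwise from above); 1.57 = straight out to the right; stop at 1.75. It clears the lug from about 0.5 on. Light friction (0.05 N m): it stays where it is left. It starts between 0 and 0.12.
- hasp_knob (a point): Upright round steel knob on the free end of the hasp, 14 diameter (17 at its very top), standing 36 high above the strap; this point is on its axis half-way up, 92 above the bench, about 19 above the lid's top face. It moves on a level circle of 75 mm radius about hasp_pivot. May be pinched from above or pushed.
- hasp_pivot (a point): Axis of the hasp's pivot pin, at the underside of the strap (strap 4 thick, 14 wide, 70 above the bench).
- lid (a joint): Opening angle of the lid, rad: 0 = shut and level; grows as the front edge rises; stop at 1.35. A spring (0.28 N m shut, plus 0.4 N m per rad) and the lid's weight (about 0.25 kg) shut it: about 3 to 5 N at the bar.
- lid_panel: The lid with its handle, pointer and catch lug: wooden board 130 x 180 x 12, hinged along its far edge. Origin on the hinge axis at the middle; at angle 0 its axes are those of the case (board along -x, top face 6.5 above the origin).
- lid_hinge (a point): Middle of the lid's hinge axis, 66 above the bench; the axis runs along the case's y.
- lid_bar (a point): Centre of the lid's handle: a round steel cross-bar, 16 diameter, 34 long along the case's y, standing clear 32 mm in front of the lid's front edge on a central stem 12 wide; 66 above the bench when the lid is shut. It moves on a circle of 162 mm radius about lid_hinge. Fingers coming straight down on either side can pinch it on its two flat ends (34 apart); the bar then turns between the pads as the lid rises, so the gripper may stay upright.
- lid_pointer (a point): Front end of the thin pointer on the lid's left edge, 120 mm from the hinge axis; its x axis is the lid's x axis.
- marker (a joint): Angle at which the marker arm is clamped, rad, on the same axis and in the same sense as lid: the lid is at the mark when lid equals marker. Varies from 0.35 to 0.75. Clamped stiffly (0.6 N m); not to be moved.
- marker_tip (a point): The marker's dark clamp block on the arc rail (20 x 14 x 11), at 125 mm from the hinge axis, just left of the lid's pointer; its x axis runs along the marker arm, as the lid's does when the two line up.
- tin: Bystander: round flat tin, 69 diameter x 25 high, loose. Origin: centre of its underside. Next to it is an obstacle that never moves, a small bench vice up to 120 high at the bench's front edge, reaching to x = 0.47 m and from y = -0.19 to -0.09 m in the robot's frame.
- tape: Bystander: roll of white tape lying flat, 45 diameter x 12 high, loose. Origin: centre of its underside.
- cup: Bystander: open steel cup, 57 diameter x 54 high, loose. Origin: centre of its underside. It stands behind the case. To the left is an obstacle that never moves, a bench grinder up to 330 high, where x is over 0.53 m and y over +0.13 m in the robot's frame: a hand that comes from the left has to pass in front of it (x under 0.42 m) or over it.

How it is judged:
By the outcome, as a careful person would: the job done as asked, in the order asked, and still so for the second after the job is handed in, while the arm keeps its last pose, push and grip.
It also fails if it takes over 51 s, if anything falls off the work surface, if the arm or the gripper's body presses on something with over 40 N, if the wrist force passes 120 N, or if a joint passes its speed limit or range.

ROBOT

A 6-joint arm with a two-finger parallel gripper is mounted at the origin on a cart in front of the work surface, level with it; the furniture and walls round the work are solid. World frame = base frame: x ahead of the robot, y to its left, z up, the work surface at z = 0. Lengths are in m, angles in rad, forces in N, time in s.
With the tool pointing down it reaches from about 0.35 to 0.85 m from the base axis. Payload 8.1 kg.
Tool frame: the origin (TCP) lies where the fingers leave the gripper's body, on its centre line; the fingertips stand 73 mm ahead of it and the grasp point (between the pads) lies 54 mm ahead of it; z points along the fingers, y is the direction in which the jaws open and shut (so a half turn about z gives the same grasp; the last joint's range is limited). The gripper opens to 85 mm and grips with 20 to 120 N. Pads are 22 mm wide; open, the fingers measure 114 mm over their backs; the gripper's body (76 mm by 85 mm) begins 54 mm behind the grasp point. The pads swing forward as they close: fully open they stand 13 mm farther back than shut.
Start: joints at [1.211, 0.13, 1.488, -0, 1.523, -0.085], TCP at [0.163, 0.577, 0.304] pointing down, gripper open.
Joint ranges: [-2.96, 2.96], [-0.89, 2.26], [0.02, 2.5], [-1.34, 4.48], [0, 2.73], [-2.66, 2.66]. Speed limits (rad/s): [2.39, 2.39, 2.79, 3.14, 3.14, 3.14].

INTERFACE

Orientations are given as a 3x3 rotation matrix whose columns are the frame's x, y, z axes.
In Python, from station import r gives the robot as it stands.
- The arm moves only by the shell command python3 -m handwheel 'ROWS' [OPENING] [FORCE]. ROWS is JSON, one flat list of numbers, 6 for each row, row after row: the shift along the world's x, y, z in cm, then the turn, a rotation vector about the world's x, y, z in rad. A call has 1 to 8 rows; each row shifts and turns the commanded pose from where the row before left it; what a row does not reach is not made up. A row lasts 1/10 s, in which the tool goes at most 50 mm and 8.59 degrees, less where a joint would pass 70% of its speed; a pose out of reach is approached as far as the arm can. A call with a gripper value outside its range is refused whole. OPENING is the closure, from 0 (fully open) to 1 (shut), set as the call begins (- or left out, the last holds). The fingers move at their own pace and stop on an object; FORCE is the grip in N (left out, the last holds). Time passes only in rows, so rows that do not move let the fingers close. It gives the time, the measured TCP pose, the force and the opening at its end, in the units of the state.
- r.state(): the state, without advancing time (a new reading comes with each control period).
- r.grab_frame(name): name is "scene" or "top" or "wrist"; returns the picture (400x640x3 uint8, red, green, blue); there is no depth.
- r.get_calibration(name): a dict with "fx", "fy", "cx", "cy" (pixels), "distortion" ([k1, k2, p1, p2, k3] as OpenCV has them; the pictures are not rectified), "xyz" and "orientation" of the camera in the world. Camera axes: x right, y up, looking along -z (the intrinsics and any distortion apply to the point x, -y, -z); pixel columns grow to the right and rows downward; lengths in m; the calibration is good to about 2 mm. A picture is of the moment at which its call begins: read the wrist's pose just before it. get_calibration takes no time and is no camera call; for the wrist camera it gives the pose at the moment of the call.
- r.sign_off(): hands the job in, once; it reports no verdict.
The state is a dict: "clock": time; "qpos": joint angles; "qvel": joint speeds; "joint_torque": joint torques, N m; "ee_pos": TCP position; "eef_rot": TCP orientation; "wrist_force": force on the tool from outside, world axes, zero at the start; "wrist_torque": the same for the moment, N m; "opening": opening from 0.0 (shut) to 1.0 (fully open).
Only numpy, scipy, OpenCV 4.12 (cv2) and the standard library are available. Lean on these libraries where they do the work, as an engineer would, in place of code of your own. Each camera call takes 0.05 s, during which the arm holds its last target.

## Working session

There is one attempt and no reset: what is moved stays moved. The work goes in short steps, Python scripts to look and compute and a shell command to move; the robot and the scene stay as the last step left them, time stands still between calls to the robot, and variables do not carry over. Pictures are saved under pics/ and viewed, and the job is handed in when it is done.

```bash
ls; mkdir -p pics; python3 - <<'E'
from station import r
import cv2
s=r.state(); print(s)
for n in("scene","top","wrist"):
    c=r.get_calibration(n); print(n,c)
    cv2.imwrite(f"pics/a_{n}.png",r.grab_frame(n)[:,:,::-1])
E
```

```text
pics
{'clock': 0.0, 'qpos': array([ 1.21060176e+00,  1.31178170e-01,  1.48928012e+00,  3.33758264e-05,
        1.52296661e+00, -8.54082456e-02]), 'qvel': array([-0.00131287,  0.00098291, -0.00140052, -0.00080907,  0.00032205,
        0.00029502]), 'joint_torque': array([ 3.15874504e-04, -5.69407225e+01, -5.00549626e+01, -1.77431452e-04,
        1.50914333e-02, -1.75243525e-05]), 'ee_pos': array([0.16263513, 0.57711631, 0.30283367]), 'eef_rot': array([[-9.62482693e-01,  2.71342233e-01, -6.76984110e-04],
       [ 2.71343012e-01,  9.62481205e-01, -1.70291513e-03],
       [ 1.89511689e-04, -1.82272124e-03, -9.99998321e-01]]), 'wrist_force': array([0.19089498, 0.54400306, 0.40312739]), 'wrist_torque': array([-0.02056082, -0.0297994 , -0.01496018]), 'opening': 1.0029352149282502}
scene {'fx': 478.4564773610592, 'fy': 478.4564773610592, 'cx': 317.38616012067877, 'cy': 194.60829038023246, 'distortion': array([-0.07869163,  0.        ,  0.        ,  0.        ,  0.        ]), 'xyz': array([ 0.2348291 , -0.81572631,  0.7631905 ]), 'orientation': array([[ 0.86463823,  0.32151854, -0.38603957],

[... 214 characters left out ...]
array([-0.08083385,  0.        ,  0.        ,  0.        ,  0.        ]), 'xyz': array([ 0.45367047, -0.11895077,  1.02476485]), 'orientation': array([[ 0.00887721,  0.98670375, -0.16228652],
       [-0.99964292,  0.01284731,  0.02343045],
       [ 0.02520386,  0.16202057,  0.98646546]])}
wrist {'fx': 309.86139194377756, 'fy': 309.86139194377756, 'cx': 327.0281692789605, 'cy': 203.11654881371922, 'distortion': array([-0.01991098,  0.        ,  0.        ,  0.        ,  0.        ]), 'xyz': array([0.09604942, 0.59601529, 0.37313353]), 'orientation': array([[ 0.2717712 , -0.92686974, -0.25894573],
       [ 0.96235778,  0.26096071,  0.07594079],
       [-0.00281256, -0.26983696,  0.96290192]])}
```

View pics/a_scene.png

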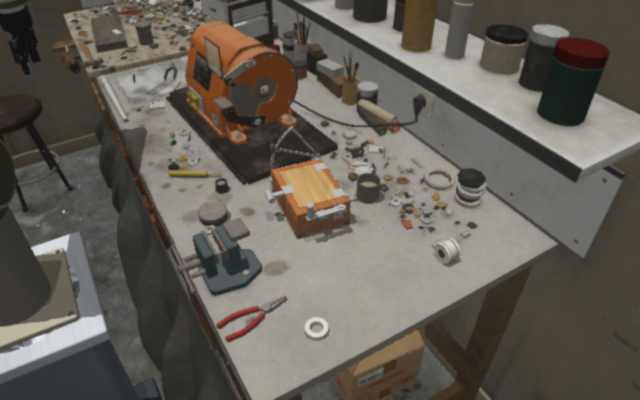

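View pics/a_top.png

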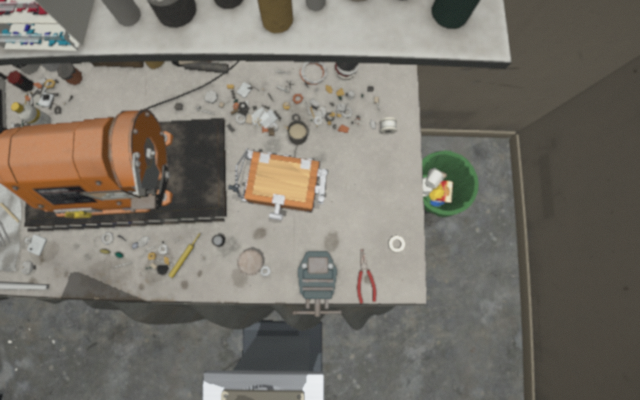

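View pics/a_wrist.png

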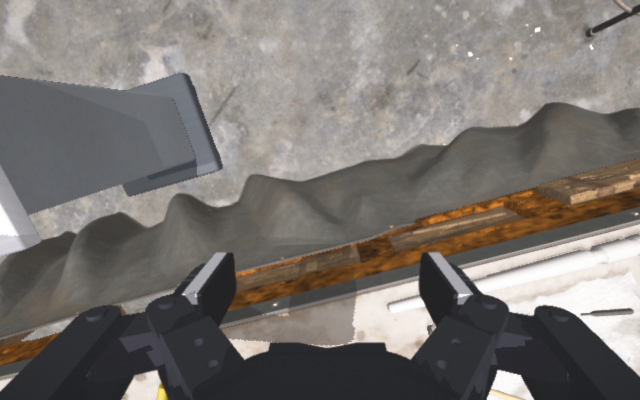

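The scene view has the case at about (310,195), and the top view has it at about (283,182). The vice is at (318,275) in the top view, the tin at (250,260) and the tape at (397,243). I'll enlarge these areas.

```bash
python3 - <<'E'
import cv2
a=cv2.imread("pics/a_scene.png")[115:245,250:400]; cv2.imwrite("pics/b_scene.png",cv2.resize(a,None,fx=5,fy=4.6,interpolation=cv2.INTER_CUBIC)[:598])
a=cv2.imread("pics/a_scene.png")[120:240,255:375]; cv2.imwrite("pics/b_scene.png",cv2.resize(a,None,fx=5,fy=5,interpolation=cv2.INTER_CUBIC))
a=cv2.imread("pics/a_top.png")[130:230,225:345]; cv2.imwrite("pics/b_top.png",cv2.resize(a,None,fx=6,fy=6,interpolation=cv2.INTER_CUBIC))
E
```

```text
(no output)
```

View pics/b_scene.png

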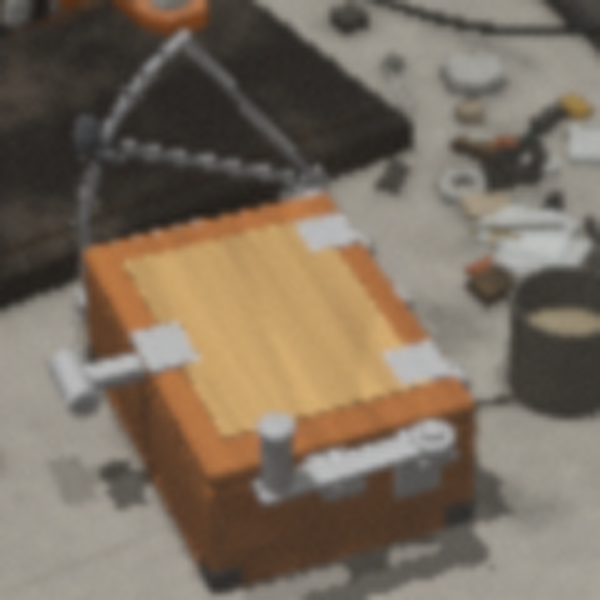

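View pics/b_top.png

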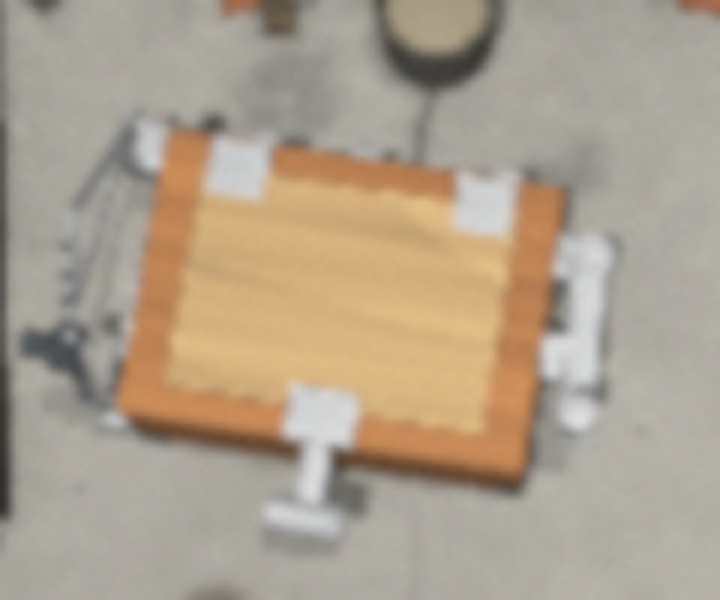

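The enlarged crops show:

| Feature | Scene crop | Top crop |
|---|---|---|
| Hasp knob | (276,447) | (578,412) |
| Hasp pivot | (436,435) | (590,250) |
| Bar | (76,380) | (302,518) |
| Marker block | (88,135) | (47,343) |

I'll triangulate these.

```bash
cat > h.py <<'E'
import numpy as np, cv2
from scipy.optimize import least_squares
from station import r
def proj(c,P):
    Rt=c["orientation"].T; p=(np.atleast_2d(P)-c["xyz"])@Rt.T
    p=p*[1,-1,-1]
    K=np.array([[c["fx"],0,c["cx"]],[0,c["fy"],c["cy"]],[0,0,1]])
    return cv2.projectPoints(p.reshape(-1,1,3),np.zeros(3),np.zeros(3),K,np.array(c["distortion"]))[0].reshape(-1,2)
def tri(obs):
    f=lambda P:np.concatenate([(proj(c,P)[0]-uv) for c,uv in obs])
    s=least_squares(f,[0.55,-0.05,0.07]); return s.x,s.fun
def ray(c,uv,z):
    s=least_squares(lambda q:proj(c,[q[0],q[1],z])[0]-uv,[0.55,-0.05]); return s.x
def uncrop(p,off,s): return (np.array(p)+.5)/s-.5+np.array(off)
E
python3 - <<'E'
from h import *
S=r.get_calibration("scene");T=r.get_calibration("top")
us=lambda p:uncrop(p,(255,120),5); ut=lambda p:uncrop(p,(225,130),6)
D=dict(knobmid=((276,447),(578,412)),pivot=((436,435),(590,250)),bar=((76,380),(302,518)),marker=((88,135),(47,343)),
 lidFL=((88,255),(120,413)),lidFR=((215,477),(524,475)),lidBR=((472,403),(566,190)),lidBL=((325,205),(165,130)),
 arctop=((183,38),(72,225)))
X={}
for k,(a,b) in D.items():
    x,e=tri([(S,us(a)),(T,ut(b))]); X[k]=x; print(k,x.round(4),e.round(1))
for k,z in dict(knobmid=.092,pivot=.074,bar=.066,lidFL=.072,lidFR=.072,lidBR=.072).items():
    print(k,ray(S,us(D[k][0]),z).round(4),ray(T,ut(D[k][1]),z).round(4))
for n,p,z in(("tin",(250,260),.025),("tape",(397,243),.012)): print(n,ray(T,p,z))
E
```

```text
knobmid [ 0.6035 -0.1456  0.0954] [ 0.3 -0.1 -0.2  0.4]
pivot [ 0.6803 -0.1513  0.0726] [ 0.  -0.  -0.   0.1]
bar [ 0.5624 -0.028   0.0654] [-0.3  0.1  0.1 -0.4]
marker [0.6251 0.0752 0.1199] [ 0.6 -0.1 -0.2  0.6]
lidFL [0.6072 0.052  0.0686] [-0.5  0.1  0.2 -0.5]
lidFR [ 0.5825 -0.1242  0.0707] [-0.6  0.1  0.3 -0.7]
lidBR [ 0.7069 -0.1403  0.0719] [ 0.2 -0.1 -0.1  0.3]
lidBL [0.7356 0.0394 0.0603] [ 0.1 -0.  -0.1  0.1]
arctop [0.6656 0.0557 0.1714] [-0.6  0.1  0.2 -0.6]
knobmid [ 0.6047 -0.142 ] [ 0.6051 -0.1461]
pivot [ 0.6793 -0.1526] [ 0.6801 -0.1513]
bar [ 0.5628 -0.0289] [ 0.5613 -0.0277]
lidFL [0.6066 0.0475] [0.6053 0.0518]
lidFR [ 0.5832 -0.1257] [ 0.5805 -0.1235]
lidBR [ 0.7063 -0.1403] [ 0.7076 -0.1405]
tin [0.44707829 0.03942312]
tape [ 0.49650193 -0.3581092 ]
```

Checks:
- **Heights:** bar 65, pivot 73, knob 95 and lid about 71 mm, all as stated.
- **Arm lengths:** the pivot-to-knob distance is 77 mm (75 given), and the marker radius is about 125 mm.
- **Pose:** the case yaw is about -0.135 and the marker angle about 0.44.

Next I'll move in front of the grinder, then over the case to look again with the wrist camera.

```bash
python3 -m handwheel '[1.5,-3.8,0,0,0,0.01, 1.5,-3.8,0,0,0,0.01, 1.5,-3.8,0,0,0,0.01, 1.5,-3.8,0,0,0,0.01, 1.5,-3.8,0,0,0,0.01, 1.5,-3.8,0,0,0,0.01, 1.5,-3.8,0,0,0,0.01]' 0.35 20
```

```text
clock: 0.85
ee_pos: [0.2679, 0.31, 0.3036]
eef_rot: [[-0.979, 0.202, -0.0], [0.202, 0.979, -0.0], [-0.0, -0.0, -1.0]]
wrist_force: [0.5, -0.5, 1.6]
opening: 0.65
```

```bash
python3 -m handwheel '[1.6,-3.9,0,0,0,0.01, 1.6,-3.9,0,0,0,0.01, 1.6,-3.9,0,0,0,0.01, 1.6,-3.9,0,0,0,0.01, 1.6,-3.9,0,0,0,0.01, 1.6,-3.9,0,0,0,0.01, 1.6,-3.9,0,0,0,0.01, 1.6,-3.9,0,0,0,0]'; python3 - <<'E'
from h import *
c=r.get_calibration("wrist"); cv2.imwrite("pics/w1.png",r.grab_frame("wrist")[:,:,::-1]); 
import pickle; pickle.dump(c,open("w1.pkl","wb")); s=r.state(); print(s["qpos"],c["xyz"])
E
```

```text
clock: 1.65
ee_pos: [0.396, -0.0023, 0.3039]
eef_rot: [[-0.991, 0.134, 0.0], [0.134, 0.991, 0.0], [-0.0, 0.0, -1.0]]
wrist_force: [1.1, 0.0, 0.1]
opening: 0.652
[-0.14457514 -0.4492538   2.00739846 -0.00341093  1.58169467 -1.57748194] [0.32734485 0.00704931 0.37404368]
```

View pics/w1.png

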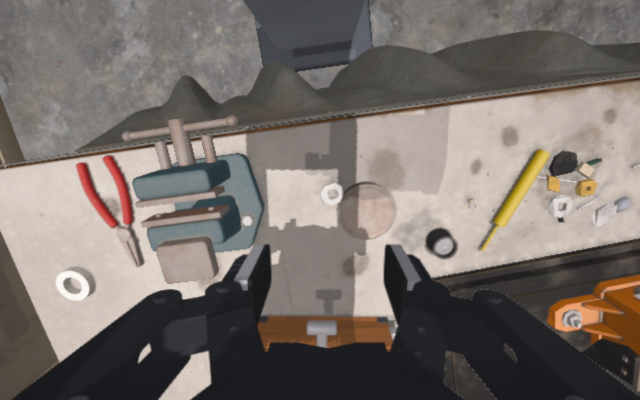

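The case bar shows at (322,327), and the wrist camera sits on the robot side. I'll pass over the case for two close wrist views.

```bash
cat > snap.py <<'E'
import sys,pickle
from h import *
n=sys.argv[1]; c=r.get_calibration("wrist"); cv2.imwrite(f"pics/{n}.png",r.grab_frame("wrist")[:,:,::-1]); pickle.dump(c,open(n+".pkl","wb"))
E
python3 -m handwheel '[3.8,0,1,0,0,0, 3.8,0,1,0,0,0, 3.8,0,1,0,0,0, 3.8,0,1,0,0,0, 3.8,0,1,0,0,0, 3.8,0,1,0,0,0, 3.8,0,1,0,0,0, 3.8,0,0,0,0,0]'; python3 -m handwheel '[0,0,0,0,0,0, 0,0,0,0,0,0]';python3 snap.py w2
python3 -m handwheel '[0,-3,0,0,0,0, 0,-3,0,0,0,0, 0,-3,0,0,0,0, 0,-3,0,0,0,0, 0,0,0,0,0,0, 0,0,0,0,0,0]';python3 snap.py w3
```

```text
clock: 2.5
ee_pos: [0.7016, -0.0004, 0.3754]
eef_rot: [[-0.991, 0.134, 0.002], [0.134, 0.991, -0.0], [-0.002, 0.0, -1.0]]
wrist_force: [1.0, -0.6, 1.0]
opening: 0.654
clock: 2.7
ee_pos: [0.7, -0.0004, 0.3714]
eef_rot: [[-0.991, 0.134, -0.004], [0.134, 0.991, 0.0], [0.004, -0.0, -1.0]]
wrist_force: [-1.1, -0.2, 0.3]
opening: 0.648
clock: 3.35
ee_pos: [0.6989, -0.1209, 0.3755]
eef_rot: [[-0.991, 0.136, 0.002], [0.136, 0.991, -0.0], [-0.002, 0.0, -1.0]]
wrist_force: [-0.3, 0.5, 0.2]
opening: 0.647
```

View pics/w2.png

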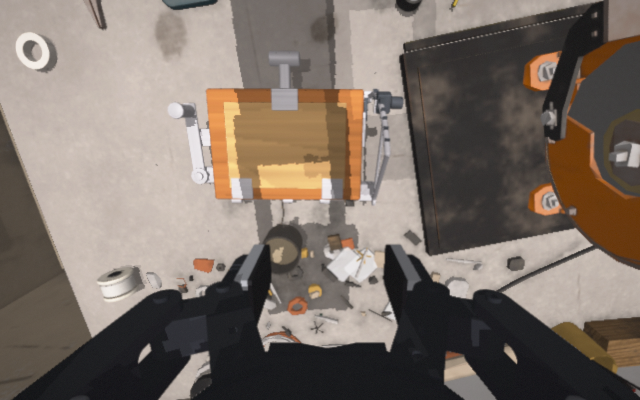

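View pics/w3.png

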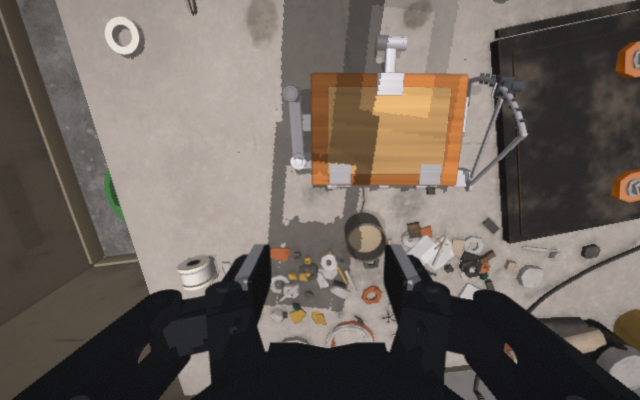

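Both views show the lid, knob, bar and marker block clearly. I'll enlarge them.

```bash
python3 - <<'E'
import cv2
a=cv2.imread("pics/w2.png")[40:220,160:420]; cv2.imwrite("pics/w2b.png",cv2.resize(a,None,fx=3,fy=3,interpolation=cv2.INTER_CUBIC))
a=cv2.imread("pics/w3.png")[20:210,275:540]; cv2.imwrite("pics/w3b.png",cv2.resize(a,None,fx=3,fy=3,interpolation=cv2.INTER_CUBIC))
E
```

```text
(no output)
```

View pics/w2b.png

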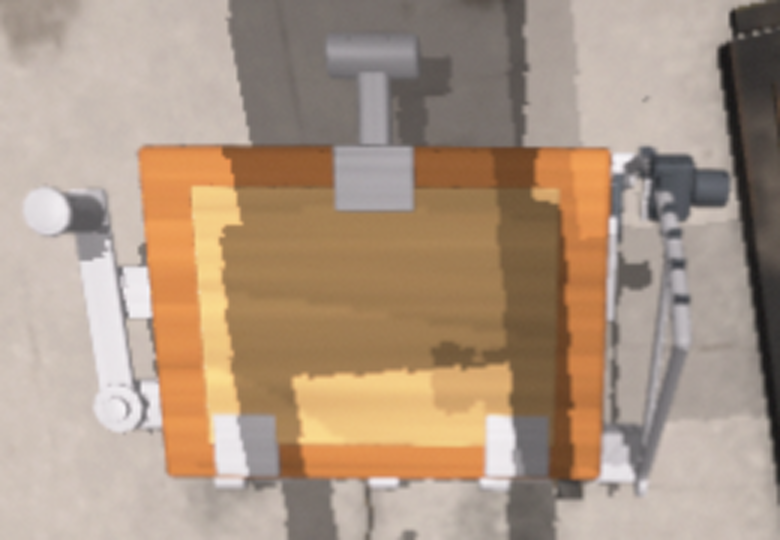

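View pics/w3b.png

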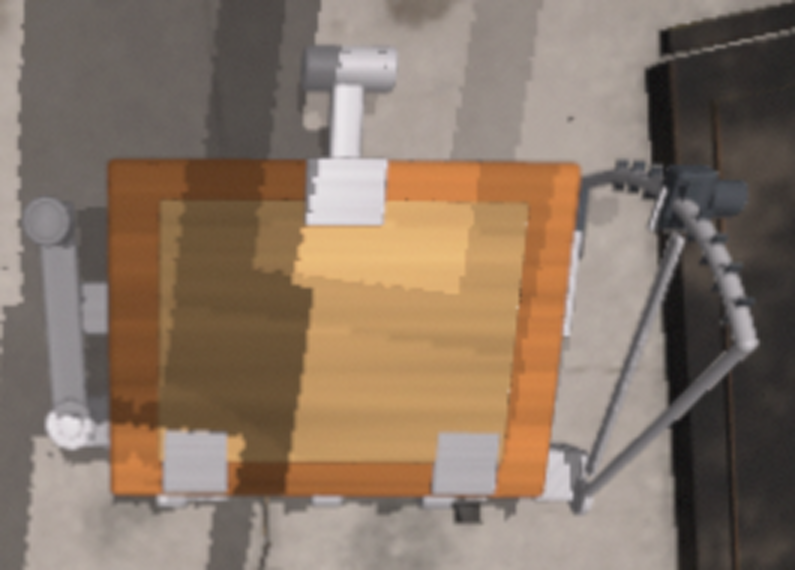

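```bash
cat > fit.py <<'E'
from h import *
import pickle
S=r.get_calibration("scene");T=r.get_calibration("top");W2=pickle.load(open("w2.pkl","rb"));W3=pickle.load(open("w3.pkl","rb"))
cam={"s":(S,(255,120),5),"t":(T,(225,130),6),"2":(W2,(160,40),3),"3":(W3,(275,20),3)}
O=dict(FL={"s":(88,255),"t":(120,413),"2":(609,149),"3":(581,165)},FR={"s":(215,477),"t":(524,475),"2":(140,147),"3":(107,159)},
BR={"s":(472,403),"t":(566,190),"2":(168,476),"3":(110,494)},BL={"2":(600,478),"3":(546,497),"t":(165,130)},
bar={"s":(76,380),"t":(302,518),"2":(373,57),"3":(350,69)},
knobtop={"s":(276,422),"2":(47,211),"3":(47,221),"t":(578,412)},pivot={"s":(436,435),"t":(590,250),"2":(118,408),"3":(68,427)},
mark={"s":(88,135),"t":(47,343),"2":(672,186),"3":(690,195)})
px=lambda k,p:uncrop(p,cam[k][1],cam[k][2])
for n in O:
    for ks in("23","st23"):
        x,e=tri([(cam[k][0],px(k,O[n][k])) for k in ks if k in O[n]]); print(n,ks,x.round(4),e.round(1))
L=dict(FL=(-.13,.09,.0725),FR=(-.13,-.09,.0725),BR=(0,-.09,.0725),BL=(0,.09,.0725),bar=(-.162,0,.066))
def w(p,q): c,s=np.cos(p[2]),np.sin(p[2]); return [p[0]+c*q[0]-s*q[1],p[1]+s*q[0]+c*q[1],q[2]]
def f(p):
    e=[]
    for n,q in L.items():
        for k in O[n]: e+=list(proj(cam[k][0],w(p,q))[0]-px(k,O[n][k]))
    return np.array(e)
s=least_squares(f,[.72,-.05,-.13]); p=s.x; print("hinge,yaw",p.round(4),"rms",np.sqrt((s.fun**2).mean()))
print("bar",np.round(w(p,L["bar"]),4))
for ks in("23","st","st23"):
    g=lambda v:np.concatenate([proj(cam[k][0],w(p,(-.125*np.cos(v[0]),v[1],.066+.125*np.sin(v[0]))))[0]-px(k,O["mark"][k]) for k in ks])
    m=least_squares(g,[.45,.108]); print("marker",ks,m.x.round(3),m.fun.round(1))
E
python3 fit.py
```

```text
FL 23 [0.6066 0.0524 0.0719] [ 0.   0.3 -0.  -0.3]
FL st23 [0.6065 0.0528 0.0698] [-0.9 -0.4 -0.2 -0.3  0.2  0.3 -0.5 -0.2]
FR 23 [ 0.5806 -0.1241  0.067 ] [-0.  -0.2  0.   0.2]
FR st23 [ 0.5813 -0.1236  0.0702] [-1.2  0.4  0.  -0.2 -0.5  0.2  0.4  0.4]
BR 23 [ 0.7088 -0.1423  0.0687] [-0. -0.  0.  0.]
BR st23 [ 0.7078 -0.1412  0.072 ] [ 0.8 -0.   0.3 -0.1 -0.3 -0.2  0.6 -0.2]
BL 23 [0.7329 0.0352 0.0734] [ 0.   0.3 -0.  -0.3]
BL st23 [0.733  0.0355 0.0729] [ 0.7 -0.2  0.3  0.2  0.  -0.4]
bar 23 [ 0.562  -0.0304  0.0685] [-0.  -0.1  0.   0.1]
bar st23 [ 0.5619 -0.0302  0.0676] [-0.2 -0.1  0.9 -0.3  0.3 -0.1  0.   0. ]
knobtop 23 [ 0.6026 -0.146   0.1091] [ 0.   0.2 -0.  -0.2]
knobtop st23 [ 0.6026 -0.1459  0.1096] [-0.1  0.1  0.1 -0.1 -0.   0.2  0.1 -0.2]
pivot 23 [ 0.678  -0.1546  0.0721] [ 0.   0.4 -0.  -0.4]
pivot st23 [ 0.6779 -0.1536  0.0751] [-0.3  0.1  0.9  0.7 -0.2  0.6  0.6 -0.2]
mark 23 [0.624  0.0656 0.123 ] [ 0.  0. -0. -0.]
mark st23 [0.6239 0.0665 0.1228] [ 1.7  0.7  3.   0.9  0.8 -0.1  0.8 -0.2]
hinge,yaw [ 0.7219 -0.0533 -0.1411] rms 0.9091079021021101
bar [ 0.5615 -0.0305  0.066 ]
marker 23 [0.429 0.106] [ 0.9  0.3 -1.   0.5]
marker st [0.435 0.114] [ 0.8  0.1 -0.4  0.4]
marker st23 [0.434 0.106] [ 1.8  1.8  2.7  1.   1.7  0.6 -0.   0.7]
```

The fit gives:
- **Hinge:** (0.722, -0.053), with case yaw -0.141.
- **Bar:** (0.5617, -0.0303).
- **Knob axis:** (0.6025, -0.146), top at 0.1095 (text 0.110).
- **Pivot:** (0.678, -0.154), radius 76 mm.

The marker is at 0.43 to 0.465, to be refined later. Now I'll go over the knob.

```bash
python3 -m handwheel '[-3.2,-0.8,-2,0,0,0, -3.2,-0.8,-2,0,0,0, -3.2,-0.9,-2,0,0,-0.006, 0,0,-3,0,0,0, 0,0,-3,0,0,0, 0,0,0,0,0,0, 0,0,0,0,0,0]'; python3 snap.py w4
```

```text
clock: 4.1
ee_pos: [0.6036, -0.1443, 0.2545]
eef_rot: [[-0.99, 0.139, -0.0], [0.139, 0.99, 0.0], [0.0, 0.0, -1.0]]
wrist_force: [0.7, 0.1, -0.3]
opening: 0.652
```

View pics/w4.png

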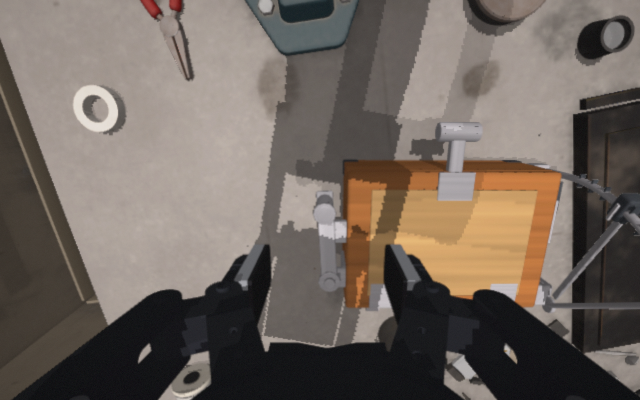

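The knob at (324,212) is centred between the fingers (mid column about 326). I'll descend.

```bash
python3 -m handwheel '[-0.1,-0.2,-2.5,0,0,0, 0,0,-2.5,0,0,0, 0,0,-2.5,0,0,0, 0,0,-1.6,0,0,0, 0,0,-1,0,0,0, 0,0,0,0,0,0, 0,0,0,0,0,0]'; python3 snap.py w5
```

```text
clock: 4.85
ee_pos: [0.6036, -0.1477, 0.1543]
eef_rot: [[-0.99, 0.14, 0.002], [0.14, 0.99, -0.001], [-0.002, -0.0, -1.0]]
wrist_force: [-0.9, -0.3, 0.6]
opening: 0.649
```

View pics/w5.png

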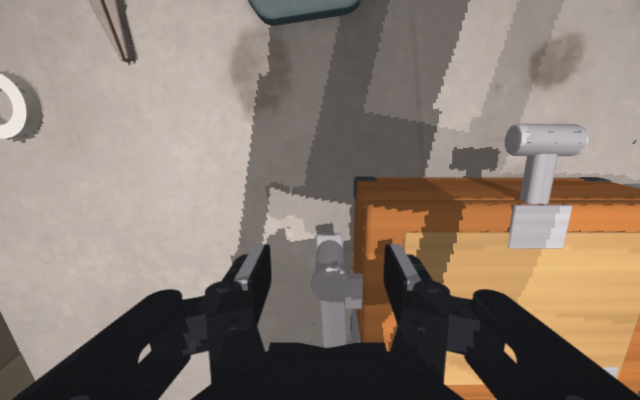

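The knob stands between the pads at (330,280), so I'll close on it.

```bash
python3 -m handwheel '[0,0,0,0,0,0, 0,0,0,0,0,0, 0,0,0,0,0,0, 0,0,0,0,0,0, 0,0,0,0,0,0, 0,0,0,0,0,0]' 1 20; python3 snap.py w6
```

```text
clock: 5.5
ee_pos: [0.6031, -0.1476, 0.1535]
eef_rot: [[-0.99, 0.14, 0.001], [0.14, 0.99, -0.0], [-0.001, -0.0, -1.0]]
wrist_force: [-0.2, 0.9, 5.9]
opening: 0.149
```

View pics/w6.png

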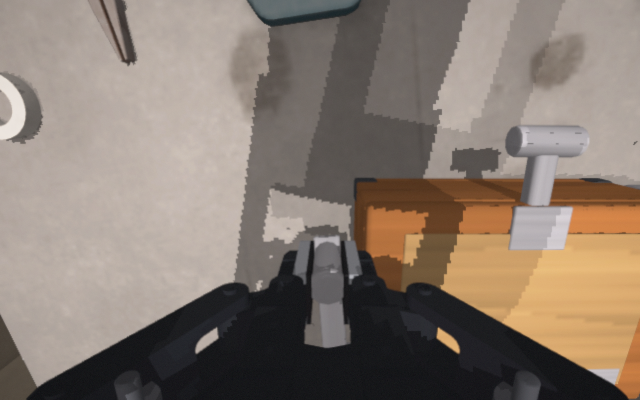

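The opening of 0.149 (about 13 mm) means it is holding the knob. The 6 N upward push is a light touch, so I'll ease up 2 mm and then follow the arc. First I'll work out the chord steps.

```bash
python3 - <<'E'
import numpy as np
yaw=-.141; a=np.linspace(.05,1.45,17); P=7.5*np.c_[np.cos(np.pi+yaw+a),np.sin(np.pi+yaw+a)]
print(np.diff(P,axis=0).round(2).tolist())
E
python3 -m handwheel '[0,0,0.2,0,0,0, 0,0,0,0,0,0]'
```

```text
[[-0.03, -0.66], [0.03, -0.66], [0.08, -0.65], [0.14, -0.64], [0.2, -0.63], [0.25, -0.61], [0.3, -0.58], [0.35, -0.55], [0.4, -0.52], [0.44, -0.48], [0.48, -0.44], [0.52, -0.4], [0.55, -0.35], [0.58, -0.3], [0.61, -0.25], [0.63, -0.2]]
clock: 5.75
ee_pos: [0.6031, -0.1475, 0.1538]
eef_rot: [[-0.99, 0.14, 0.001], [0.14, 0.99, 0.0], [-0.001, 0.0, -1.0]]
wrist_force: [6.9, -1.1, -5.4]
opening: 0.154
```

```bash
python3 -m handwheel '[0,-0.66,0,0,0,0, 0.03,-0.66,0,0,0,0, 0.08,-0.65,0,0,0,0, 0.14,-0.64,0,0,0,0, 0.2,-0.63,0,0,0,0, 0.25,-0.61,0,0,0,0, 0.3,-0.58,0,0,0,0, 0.35,-0.55,0,0,0,0]'
```

```text
clock: 6.55
ee_pos: [0.6164, -0.1976, 0.1544]
eef_rot: [[-0.99, 0.14, -0.0], [0.14, 0.99, 0.001], [0.0, 0.0, -1.0]]
wrist_force: [-0.6, 3.9, -6.9]
opening: 0.156
```

```bash
python3 -m handwheel '[0.4,-0.52,0,0,0,0, 0.44,-0.48,0,0,0,0, 0.48,-0.44,0,0,0,0, 0.52,-0.4,0,0,0,0, 0.55,-0.35,0,0,0,0, 0.58,-0.3,0,0,0,0, 0.6,-0.25,0,0,0,0,0,0,0,0,0,0]'; python3 snap.py w7; python3 - <<'E'
from h import *
for n in("scene","top"): cv2.imwrite(f"pics/c_{n}.png",r.grab_frame(n)[:,:,::-1])
a=cv2.imread("pics/c_scene.png")[120:240,255:375]; cv2.imwrite("pics/c_scene2.png",cv2.resize(a,None,fx=5,fy=5,interpolation=cv2.INTER_CUBIC))
E
```

```text
clock: 7.35
ee_pos: [0.653, -0.2246, 0.1548]
eef_rot: [[-0.99, 0.14, 0.001], [0.14, 0.99, 0.0], [-0.001, 0.0, -1.0]]
wrist_force: [1.1, 4.7, -8.3]
opening: 0.156
```

View pics/w7.png

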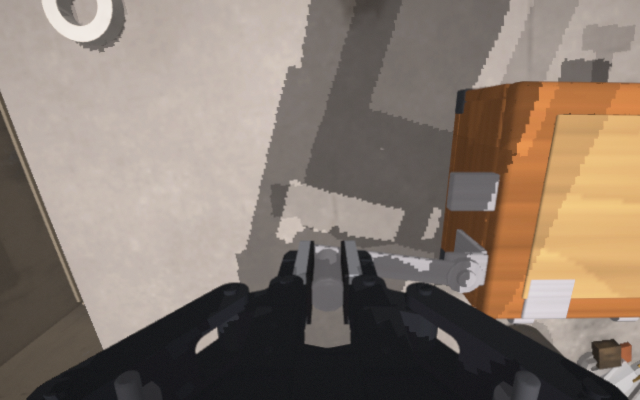

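View pics/c_scene2.png

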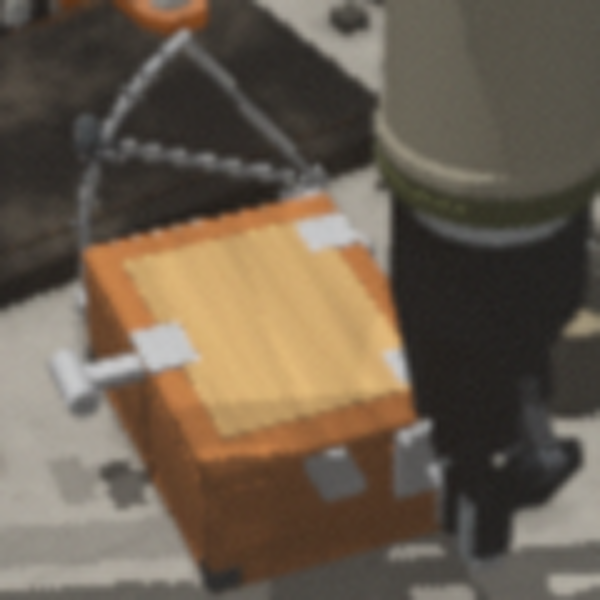

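The hasp is out at about 1.37 rad: the knob relative to the pivot is (-25,-71) mm, and the bare lug and wall show in the scene view. I'll release, rise and move over the bar.

```bash
python3 -m handwheel '[0,0,0,0,0,0, 0,0,0,0,0,0, 0,0,0,0,0,0, 0,0,1,0,0,0, 0,0,2,0,0,0, 0,0,3,0,0,0, 0,0,3,0,0,0, 0,0,3,0,0,0]' 0.6 20
python3 -m handwheel '[-1.8,3.9,0,0,0,0, -1.8,3.9,0,0,0,0, -1.8,3.9,0,0,0,0, -1.9,3.9,0,0,0,0, -1.8,3.9,0,0,0,0, 0,0,-3,0,0,0, 0,0,0,0,0,0, 0,0,0,0,0,0]' 0.2; python3 snap.py w8; python3 - <<'E'
from h import *
for n in("scene","top"): cv2.imwrite(f"pics/d_{n}.png",r.grab_frame(n)[:,:,::-1])
a=cv2.imread("pics/d_scene.png")[120:240,255:375]; cv2.imwrite("pics/d_scene2.png",cv2.resize(a,None,fx=5,fy=5,interpolation=cv2.INTER_CUBIC))
E
```

```text
clock: 8.3
ee_pos: [0.652, -0.2249, 0.2775]
eef_rot: [[-0.99, 0.141, 0.001], [0.141, 0.99, -0.001], [-0.001, -0.001, -1.0]]
wrist_force: [0.3, -0.1, -0.4]
opening: 0.399
clock: 9.1
ee_pos: [0.5609, -0.03, 0.2455]
eef_rot: [[-0.99, 0.14, -0.001], [0.14, 0.99, -0.0], [0.0, -0.0, -1.0]]
wrist_force: [-0.9, -0.5, 0.8]
opening: 0.799
```

View pics/w8.png

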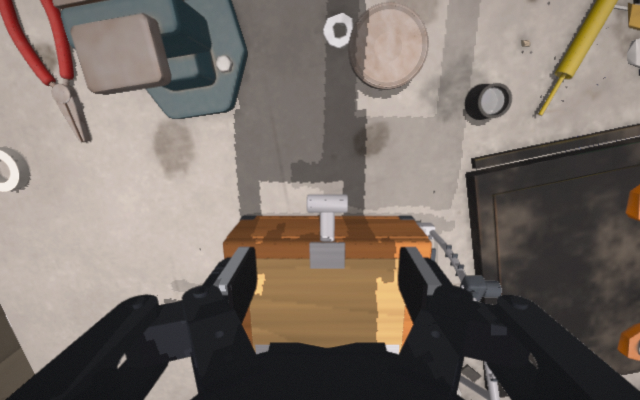

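View pics/d_scene2.png

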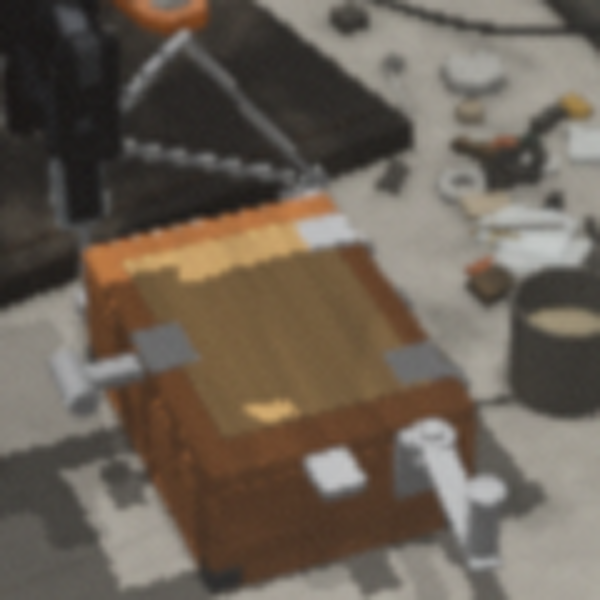

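The hasp stays well out, and the bar at (327,204) is centred between the fingers. I'll descend.

```bash
python3 -m handwheel '[0.1,0,-3,0,0,0, 0,0,-3,0,0,0, 0,0,-3,0,0,0, 0,0,-2.4,0,0,0, 0,0,-1.4,0,0,0, 0,0,0,0,0,0, 0,0,0,0,0,0]'; python3 snap.py w9
```

```text
clock: 9.95
ee_pos: [0.5628, -0.0301, 0.1181]
eef_rot: [[-0.99, 0.141, 0.001], [0.141, 0.99, -0.0], [-0.001, -0.0, -1.0]]
wrist_force: [-0.1, 0.1, 0.1]
opening: 0.801
```

View pics/w9.png

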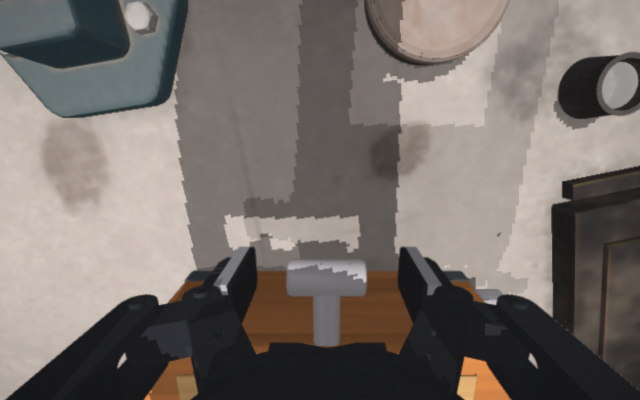

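The bar is centred between the pads at (327,278), so I'll close on it.

```bash
python3 -m handwheel '[0,0,0,0,0,0, 0,0,0,0,0,0, 0,0,0,0,0,0, 0,0,0,0,0,0, 0,0,0,0,0,0]' 1 45; python3 snap.py w10;  python3 - <<'E'
import numpy as np
yaw=-.141; a=np.arange(0,.5,.05)
print([ (round(16.2*(np.cos(x)-np.cos(x+.05))*np.cos(yaw),2),round(16.2*(np.cos(x)-np.cos(x+.05))*np.sin(yaw),2),round(16.2*(np.sin(x+.05)-np.sin(x)),2)) for x in a])
E
```

```text
clock: 10.5
ee_pos: [0.5627, -0.0303, 0.1179]
eef_rot: [[-0.99, 0.14, 0.002], [0.14, 0.99, -0.001], [-0.002, -0.001, -1.0]]
wrist_force: [-0.5, -4.4, 5.5]
opening: 0.393
[(np.float64(0.02), np.float64(-0.0), np.float64(0.81)), (np.float64(0.06), np.float64(-0.01), np.float64(0.81)), (np.float64(0.1), np.float64(-0.01), np.float64(0.8)), (np.float64(0.14), np.float64(-0.02), np.float64(0.8)), (np.float64(0.18), np.float64(-0.03), np.float64(0.79)), (np.float64(0.22), np.float64(-0.03), np.float64(0.78)), (np.float64(0.26), np.float64(-0.04), np.float64(0.77)), (np.float64(0.29), np.float64(-0.04), np.float64(0.75)), (np.float64(0.33), np.float64(-0.05), np.float64(0.74)), (np.float64(0.37), np.float64(-0.05), np.float64(0.72))]
```

View pics/w10.png

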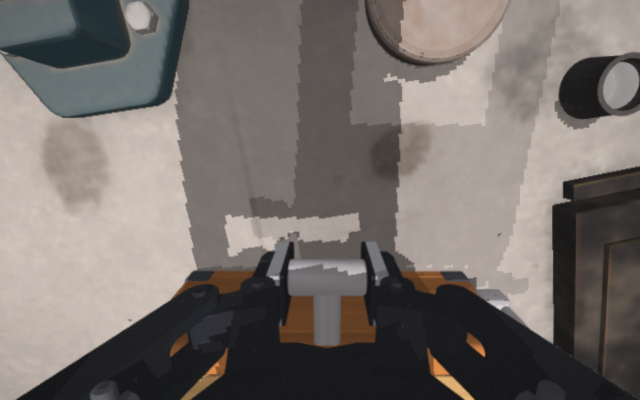

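The opening of 0.393 is 33.4 mm, so it has the bar by its ends. I'll raise the lid to about 0.35 first.

```bash
python3 -m handwheel '[0.02,0,0.81,0,0,0, 0.06,-0.01,0.81,0,0,0, 0.1,-0.01,0.8,0,0,0, 0.14,-0.02,0.8,0,0,0, 0.18,-0.03,0.79,0,0,0, 0.22,-0.03,0.78,0,0,0, 0.26,-0.04,0.77,0,0,0, 0,0,0,0,0,0]'; python3 -m handwheel '[0,0,0,0,0,0]'; cat > look.py <<'E'
import sys
from h import *
n=sys.argv[1]
cv2.imwrite(f"pics/{n}_s.png",r.grab_frame("scene")[:,:,::-1]);cv2.imwrite(f"pics/{n}_t.png",r.grab_frame("top")[:,:,::-1])
a=cv2.imread(f"pics/{n}_s.png")[110:230,255:375]; cv2.imwrite(f"pics/{n}_s2.png",cv2.resize(a,None,fx=5,fy=5,interpolation=cv2.INTER_CUBIC))
a=cv2.imread(f"pics/{n}_t.png")[130:230,225:345]; cv2.imwrite(f"pics/{n}_t2.png",cv2.resize(a,None,fx=6,fy=6,interpolation=cv2.INTER_CUBIC))
E
python3 look.py e; python3 snap.py w11
```

```text
clock: 11.35
ee_pos: [0.5711, -0.0315, 0.172]
eef_rot: [[-0.99, 0.14, -0.002], [0.14, 0.99, -0.0], [0.002, -0.001, -1.0]]
wrist_force: [0.1, -5.7, -5.2]
opening: 0.39
clock: 11.45
ee_pos: [0.5709, -0.0315, 0.1712]
eef_rot: [[-0.99, 0.14, -0.002], [0.14, 0.99, -0.0], [0.002, -0.001, -1.0]]
wrist_force: [-0.6, -5.8, -5.7]
opening: 0.39
```

View pics/e_s2.png

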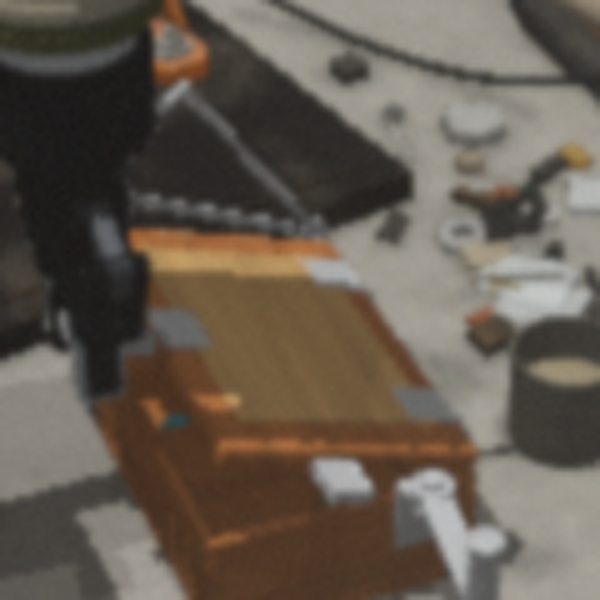

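View pics/e_t2.png

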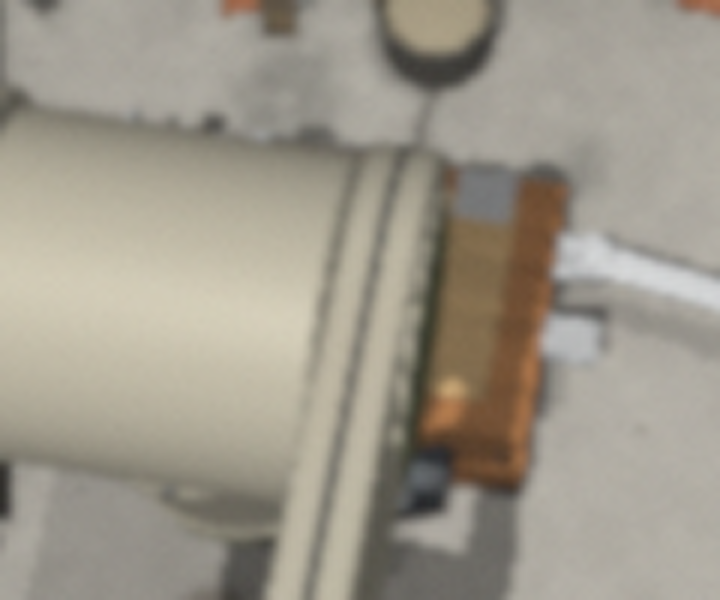

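View pics/w11.png

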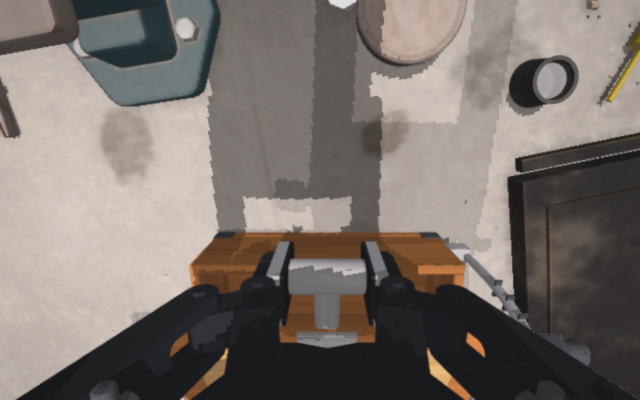

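In the scene and top views the arm hides the marker. The wrist view shows it partly, at (560,345). The lid is at about 0.337 by kinematics: TCP rise 53.5 mm over the 162 mm radius. I'll enlarge the earlier wrist views of the clamp block to refine the marker angle.

```bash
python3 - <<'E'
import cv2,numpy as np
def c(n,x,y,s=5,w=78,h=58): 
    a=cv2.imread(f"pics/{n}.png")[y:y+h,x:x+w]; return cv2.resize(a,(390,290),interpolation=cv2.INTER_CUBIC)
cv2.imwrite("pics/m.png",np.vstack([np.hstack([c("w2",355,70),c("w3",460,60)]),np.hstack([c("w4",562,170),c("w8",440,250)])]))
a=cv2.imread("pics/w11.png")[200:400,400:640]; cv2.imwrite("pics/w11b.png",cv2.resize(a,None,fx=3,fy=3,interpolation=cv2.INTER_CUBIC))
E
```

View pics/m.png

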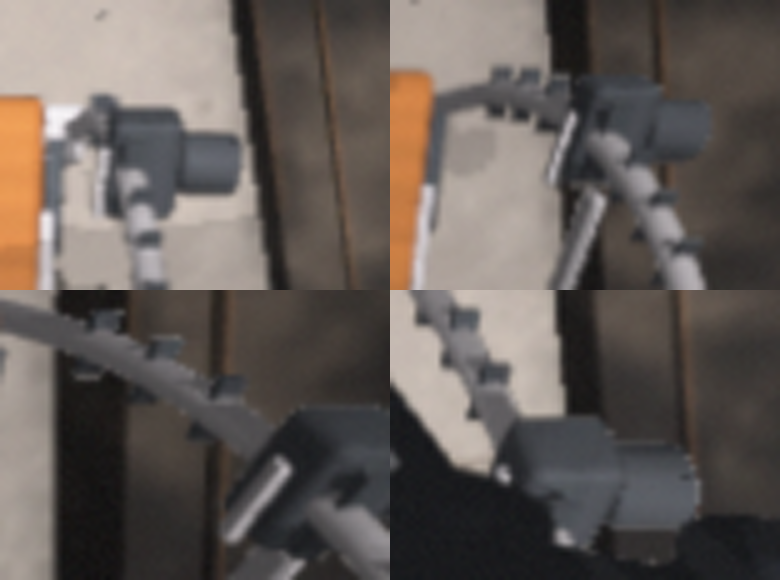

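View pics/w11b.png

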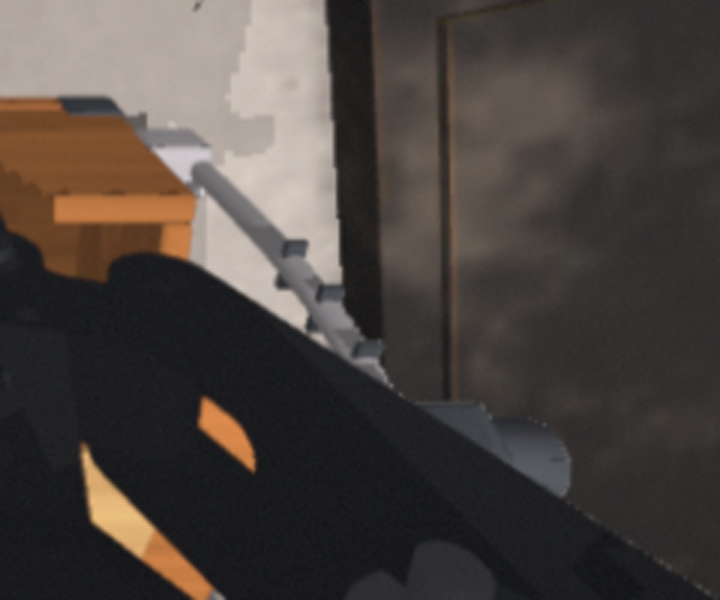

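The block carries a white index stripe facing the lid: in w2 at (102,150-212) of the panel, in w3 at (186,113)-(163,184), and in w4 at (288,171)-(232,250). Its line gives the marker angle directly.

```bash
python3 - <<'E'
from h import *
import pickle
C={k:pickle.load(open(k+".pkl","rb")) for k in("w2","w3","w4","w8")}
off={"w2":(355,70),"w3":(460,60),"w4":(562,170),"w8":(440,250)}
O=dict(out={"w2":(105,149),"w3":(186,113),"w4":(288,171)},inn={"w2":(99,213),"w3":(163,184),"w4":(232,250)},
 blk={"w2":(142,163),"w3":(225,130)})
p=np.array([.7219,-.0533,-.1411]); ex=np.array([np.cos(p[2]),np.sin(p[2])]); ey=np.array([-ex[1],ex[0]])
for n in O:
    ob=[(C[k],uncrop(v,off[k],5)) for k,v in O[n].items()]
    x,e=tri(ob); d=x[:2]-p[:2]; X,Y,Z=d@ex,d@ey,x[2]-.066
    print(n,x.round(4),e.round(1),"case",round(X,4),round(Y,4),round(Z,4),"ang",round(np.arctan2(Z,-X),3),"r",round(np.hypot(X,Z),4))
# radius-free angle fit: stripe centre on plane at angle v, radii common
def f(v):
    e=[]
    for n,rr in(("out",v[2]),("inn",v[3])):
        q=p[:2]-ex*rr*np.cos(v[0])+ey*v[1]; P=[q[0],q[1],.066+rr*np.sin(v[0])]
        for k in O[n]: e+=list(proj(C[k],P)[0]-uncrop(O[n][k],off[k],5))
    return np.array(e)
s=least_squares(f,[.44,.1,.135,.115]); print(s.x.round(4),s.fun.round(1))
E
```

```text
out [0.6205 0.0587 0.1207] [ 0.3 -0.2 -0.4 -0.   0.1  0.2] case -0.1161 0.0966 0.0547 ang 0.44 r 0.1284
inn [0.6333 0.0567 0.1157] [ 0.   0.7 -0.4 -0.2  0.3 -0.3] case -0.1032 0.0964 0.0497 ang 0.449 r 0.1145
blk [0.6246 0.0647 0.1246] [ 0.   0.3 -0.  -0.3] case -0.1129 0.1031 0.0586 ang 0.479 r 0.1272
[0.4435 0.0966 0.1284 0.1143] [ 0.3 -0.1 -0.2  0.   0.5  0.5  0.1  0.6 -0.6 -0.2 -0.2 -0.7]
```

The marker angle is about 0.444 from the stripe (three views, residuals under 1 px). I'll raise the lid to that angle: TCP z about 0.1875.

```bash
python3 -m handwheel '[0.24,-0.03,0.55,0,0,0, 0.25,-0.03,0.54,0,0,0, 0.25,-0.04,0.53,0,0,0, 0,0,0,0,0,0, 0,0,0,0,0,0]'; python3 snap.py w12; python3 - <<'E'
from h import *
s=r.state(); z=s["ee_pos"]; print(z, np.arcsin((z[2]-.1179)/.162))
a=cv2.imread("pics/w12.png")[200:400,400:640]; cv2.imwrite("pics/w12b.png",cv2.resize(a,None,fx=3,fy=3,interpolation=cv2.INTER_CUBIC))
E
```

```text
clock: 12.1
ee_pos: [0.5776, -0.0324, 0.1869]
eef_rot: [[-0.99, 0.14, -0.005], [0.14, 0.99, -0.0], [0.004, -0.001, -1.0]]
wrist_force: [-2.8, -5.2, -3.5]
opening: 0.388
[ 0.57753493 -0.0323879   0.18683041] 0.43951026740654037
```

View pics/w12b.png

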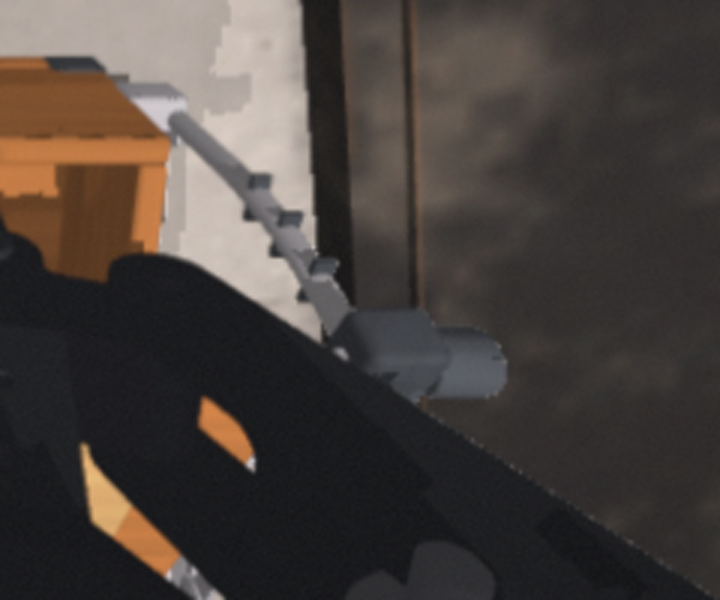

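The block now shows at about (535,320) in the full image, but the pointer is behind the finger. I'll see whether tilting the gripper about the bar would bring it into view.

```bash
python3 - <<'E'
from h import *
import pickle
from scipy.spatial.transform import Rotation as Ro
c=pickle.load(open("w12.pkl","rb")); s=r.state(); R=s["eef_rot"]; G=s["ee_pos"]+R[:,2]*.054
ey=np.array([.1406,.99,0])
print("case",G)
pts=np.array([[.6205,.0587,.1207],[.6333,.0567,.1157]]); p=np.array([.7219,-.0533]);ex=np.array([.99,-.1406])
q=p-ex*.12*np.cos(.44)+ey[:2]*.093; pts=np.vstack([pts,[q[0],q[1],.066+.12*np.sin(.44)]])
for t in(-.6,-.45,-.3,-.15,0,.15,.3,.45,.6):
    Q=Ro.from_rotvec(ey*t).as_matrix(); d=dict(c); d["orientation"]=Q@c["orientation"]; d["xyz"]=G+Q@(c["xyz"]-G)
    T=G-Q@R[:,2]*.054-s["ee_pos"]
    print(t,proj(d,pts).round(0).tolist(),"cam",d["xyz"].round(3),"dTCP cm",(T*100).round(2))
E
```

```text
case [ 0.57728962 -0.03240206  0.13283096]
-0.6 [[503.0, 282.0], [490.0, 284.0], [488.0, 282.0]] cam [ 0.452 -0.014  0.197] dTCP cm [-3.02  0.43 -0.93]
-0.45 [[504.0, 291.0], [492.0, 296.0], [490.0, 293.0]] cam [ 0.462 -0.016  0.215] dTCP cm [-2.33  0.33 -0.53]
-0.3 [[507.0, 300.0], [495.0, 308.0], [493.0, 304.0]] cam [ 0.476 -0.018  0.232] dTCP cm [-1.58  0.22 -0.23]
-0.15 [[510.0, 309.0], [500.0, 320.0], [497.0, 315.0]] cam [ 0.492 -0.02   0.246] dTCP cm [-0.8   0.11 -0.06]
0 [[514.0, 317.0], [505.0, 332.0], [501.0, 326.0]] cam [ 0.509 -0.023  0.257] dTCP cm [0. 0. 0.]
0.15 [[519.0, 326.0], [511.0, 344.0], [507.0, 336.0]] cam [ 0.529 -0.025  0.266] dTCP cm [ 0.8  -0.11 -0.06]
0.3 [[525.0, 333.0], [518.0, 355.0], [513.0, 346.0]] cam [ 0.549 -0.028  0.272] dTCP cm [ 1.58 -0.22 -0.25]
0.45 [[531.0, 340.0], [527.0, 366.0], [520.0, 355.0]] cam [ 0.57  -0.031  0.275] dTCP cm [ 2.32 -0.33 -0.55]
0.6 [[538.0, 346.0], [536.0, 375.0], [528.0, 363.0]] cam [ 0.591 -0.034  0.274] dTCP cm [ 3.01 -0.43 -0.96]
```

A forward tilt of 0.6 rad about the bar should bring the pointer and stripe above the finger outline. It would also give a more side-on view. I'll do it in two halves while watching the force.

```bash
python3 -m handwheel '[-0.27,0.04,0,-0.007,-0.0495,0, -0.27,0.04,-0.02,-0.007,-0.0495,0, -0.26,0.04,-0.03,-0.007,-0.0495,0, -0.26,0.04,-0.05,-0.007,-0.0495,0, -0.26,0.04,-0.06,-0.007,-0.0495,0, -0.26,0.04,-0.08,-0.007,-0.0495,0, 0,0,0,0,0,0]'
```

```text
clock: 12.85
ee_pos: [0.5617, -0.0301, 0.184]
eef_rot: [[-0.946, 0.141, 0.292], [0.134, 0.99, -0.042], [-0.295, -0.001, -0.956]]
wrist_force: [4.4, -6.6, -8.0]
opening: 0.382
```

```bash
python3 -m handwheel '[-0.25,0.04,-0.09,-0.007,-0.0495,0, -0.25,0.04,-0.1,-0.007,-0.0495,0, -0.24,0.04,-0.11,-0.007,-0.0495,0, -0.24,0.03,-0.12,-0.007,-0.0495,0, -0.23,0.03,-0.14,-0.007,-0.0495,0, -0.22,0.03,-0.15,-0.007,-0.0495,0, 0,0,0,0,0,0, 0,0,0,0,0,0]'; python3 snap.py w13; python3 - <<'E'
from h import *
s=r.state(); z=s["ee_pos"]+.054*s["eef_rot"][:,2]; print(z, np.arcsin((z[2]-.0639)/.162))
a=cv2.imread("pics/w13.png")[220:360,420:620]; cv2.imwrite("pics/w13b.png",cv2.resize(a,None,fx=4,fy=4,interpolation=cv2.INTER_CUBIC))
E
```

```text
clock: 13.65
ee_pos: [0.5473, -0.028, 0.1769]
eef_rot: [[-0.819, 0.141, 0.556], [0.117, 0.99, -0.08], [-0.561, -0.0, -0.827]]
wrist_force: [0.8, -8.6, -6.8]
opening: 0.39
[ 0.57737088 -0.03233494  0.13219996] 0.43521423118874225
```

View pics/w13b.png

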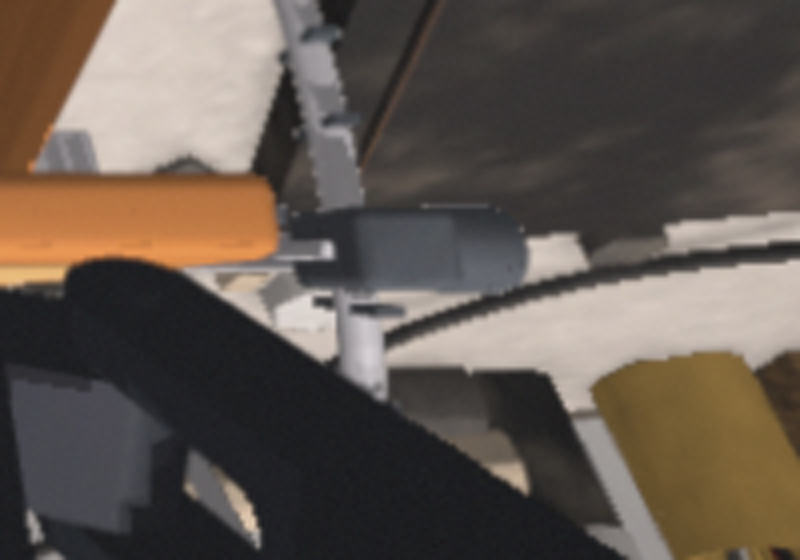

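View pics/w13.png

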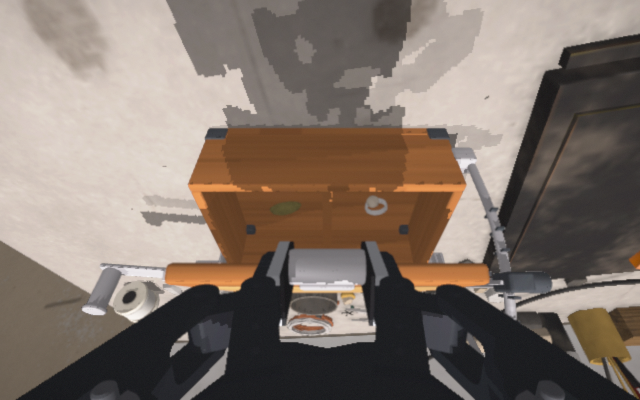

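This view looks almost along the lid plane. The pointer tip is at crop (310,250). The clamp block spans rows 208-292, centre about 250. I'll check with projection what angles those rows mean.

```bash
python3 - <<'E'
from h import *
import pickle
c=pickle.load(open("w13.pkl","rb")); p=np.array([.7219,-.0533]);ex=np.array([.99,-.1406]);ey=np.array([.1406,.99])
def P(a,rr,y,h=0): q=p-ex*(rr*np.cos(a)+h*-np.sin(a)*-1*-1)+ey*y if 0 else p-ex*(rr*np.cos(a)-h*np.sin(a))+ey*y; return [q[0],q[1],.066+rr*np.sin(a)+h*np.cos(a)]
f=lambda X:((proj(c,X)[0]-[420,220])+.5)*4-.5
for a in(.40,.42,.435,.45,.47,.49):
    print(a,"ptr tip",f(P(a,.12,.094)).round(0),"lid top/bot front L",f(P(a,.13,.09,.0065)).round(0),f(P(a,.13,.09,-.0055)).round(0),"block ctr",f(P(a,.125,.103)).round(0),"blk front",f(P(a,.135,.103)).round(0))
E
```

```text
0.4 ptr tip [277. 217.] lid top/bot front L [292. 261.] [279. 171.] block ctr [358. 214.] blk front [400. 208.]
0.42 ptr tip [280. 234.] lid top/bot front L [294. 281.] [282. 190.] block ctr [361. 233.] blk front [403. 229.]
0.435 ptr tip [281. 247.] lid top/bot front L [296. 296.] [284. 205.] block ctr [363. 246.] blk front [406. 245.]
0.45 ptr tip [283. 260.] lid top/bot front L [297. 311.] [286. 219.] block ctr [365. 260.] blk front [408. 260.]
0.47 ptr tip [285. 278.] lid top/bot front L [299. 331.] [289. 239.] block ctr [367. 279.] blk front [411. 282.]
0.49 ptr tip [287. 295.] lid top/bot front L [301. 351.] [291. 258.] block ctr [370. 297.] blk front [414. 303.]
```

The rows don't agree. The lid's front face (rows 178-262) implies an angle of about 0.405, but the white item at row 250 implies about 0.438. I need to tell which is the pointer and which is the stripe, so I'll zoom in.

```bash
python3 - <<'E'
import cv2
a=cv2.imread("pics/w13.png")[255:305,475:555]; a=cv2.convertScaleAbs(a,alpha=1.5,beta=20); cv2.imwrite("pics/w13c.png",cv2.resize(a,None,fx=10,fy=10,interpolation=cv2.INTER_CUBIC))
E
```

```text
(no output)
```

View pics/w13c.png

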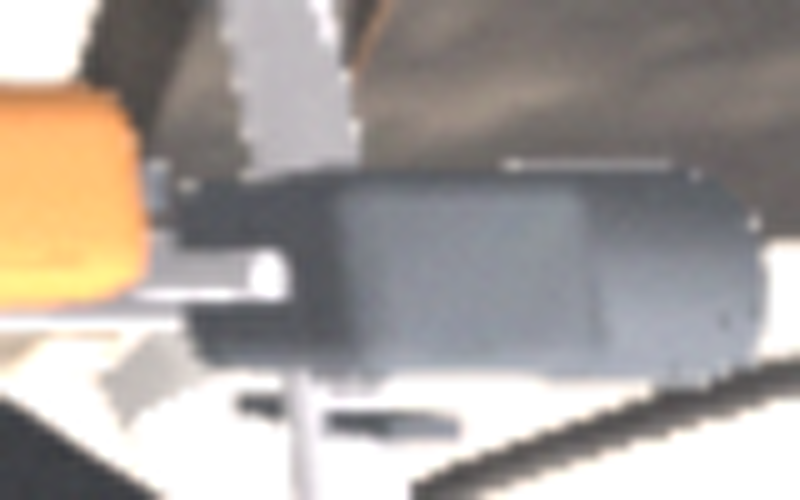

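The zoom settles it. The gray bar with the white end at (268,275) is the marker's stripe: it sits on the block's inner side, at radii 0.114 to 0.128 as predicted. The lid's pointer end is the small gray bit at (155,190), just at the lid edge as predicted.

So the lid is about 82 px, or 4.7 mm, low (0.04 rad). The bar must have slipped a few mm in the pads. I'll firm up the grip and raise the lid by that much.

```bash
python3 -m handwheel '[0,0,0,0,0,0, 0,0,0,0,0,0, 0.08,-0.01,0.19,0,0,0, 0.08,-0.01,0.19,0,0,0, 0.09,-0.01,0.2,0,0,0, 0,0,0,0,0,0, 0,0,0,0,0,0, 0,0,0,0,0,0]' 1 70; python3 snap.py w14; python3 - <<'E'
import cv2
a=cv2.imread("pics/w14.png")[250:300,475:555]; a=cv2.convertScaleAbs(a,alpha=1.5,beta=20); cv2.imwrite("pics/w14c.png",cv2.resize(a,None,fx=10,fy=10,interpolation=cv2.INTER_CUBIC))
E
```

```text
clock: 14.5
ee_pos: [0.5495, -0.0283, 0.1818]
eef_rot: [[-0.821, 0.141, 0.554], [0.117, 0.99, -0.079], [-0.56, -0.0, -0.829]]
wrist_force: [2.4, -8.7, -8.9]
opening: 0.379
```

View pics/w14c.png

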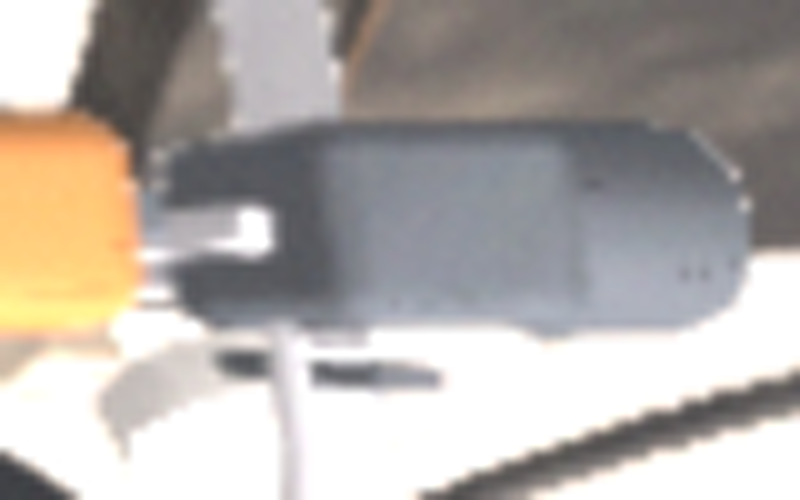

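View pics/w14.png

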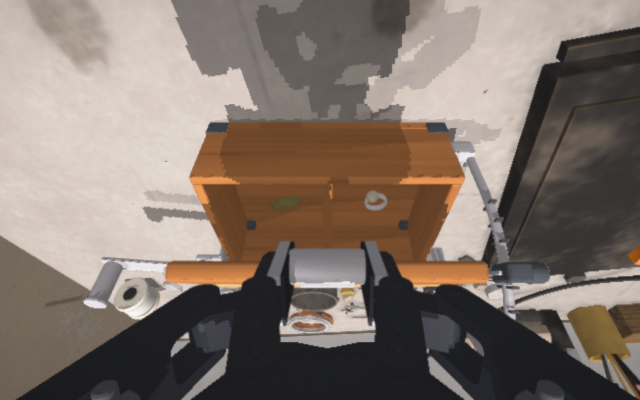

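The lid's front face now spans rows 115-328 (its hinge-plane line is near 213). The block face spans 122-325 (centre 223) and the stripe is at 230. The lid is about 0.7 mm, or 0.006 rad, low, so I'll nudge it up 1 mm.

```bash
python3 -m handwheel '[0.02,0,0.06,0,0,0, 0.02,0,0.05,0,0,0, 0,0,0,0,0,0, 0,0,0,0,0,0, 0,0,0,0,0,0, 0,0,0,0,0,0]'; python3 snap.py w15; python3 -m handwheel '[0,0,0,0,0,0, 0,0,0,0,0,0, 0,0,0,0,0,0, 0,0,0,0,0,0, 0,0,0,0,0,0, 0,0,0,0,0,0, 0,0,0,0,0,0, 0,0,0,0,0,0]'; python3 snap.py w16; python3 - <<'E'
import cv2,numpy as np
o=[]
for n in("w15","w16"):
    a=cv2.imread(f"pics/{n}.png")[250:290,480:560]; a=cv2.convertScaleAbs(a,alpha=1.5,beta=20); o.append(cv2.resize(a,None,fx=10,fy=7.5 if 0 else 10,interpolation=cv2.INTER_CUBIC)[:300])
cv2.imwrite("pics/w16c.png",np.vstack(o))
E
python3 look.py f
```

```text
clock: 15.15
ee_pos: [0.5499, -0.0284, 0.1829]
eef_rot: [[-0.82, 0.141, 0.554], [0.117, 0.99, -0.079], [-0.56, -0.001, -0.829]]
wrist_force: [4.6, -10.0, -11.0]
opening: 0.383
clock: 16.0
ee_pos: [0.5499, -0.0284, 0.1828]
eef_rot: [[-0.821, 0.141, 0.554], [0.117, 0.99, -0.079], [-0.56, -0.001, -0.829]]
wrist_force: [3.7, -8.9, -11.8]
opening: 0.378
```

View pics/w16c.png

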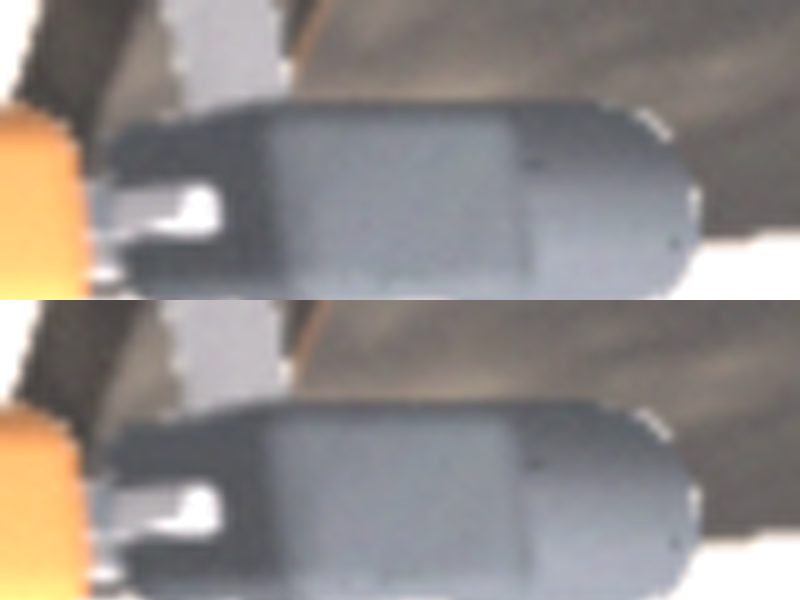

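View pics/f_s.png

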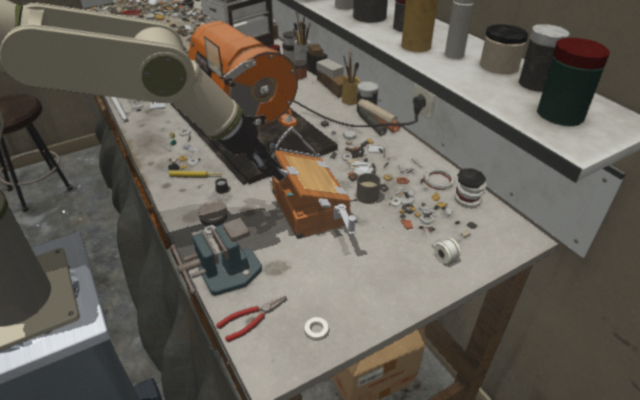

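The lid is steady across the two frames 0.85 s apart. The pointer sliver is at row 212, the stripe at 210, the lid's axis line at about 202 and the block centre at 203, so all agree within about 0.5 mm. The scene view shows the hasp out and the tin, tape and cup in place. Handing in.

```bash
python3 - <<'E'
from station import r
print(r.sign_off()); s=r.state(); print(s["clock"],s["ee_pos"],s["opening"])
E
```

```text
the job is handed in; nothing more can be done
None
the job is handed in; nothing more can be done
```

The job is handed in at about 16 s. The hasp is swung out to about 1.37 rad, and the gripper is still holding the lid at the mark with 70 N on the bar's ends.

- **Alignment:** the last wrist pictures, looking almost along the lid, put the pointer level with the marker's stripe to within about 0.5 mm (0.005 rad). The lid did not move between two frames 0.85 s apart.
- **Marker and other things:** nothing touched the marker. In the scene view the tin, tape and cup were where they started. The wrist force stayed below about 20 N in every reading I took.
- **Disagreement:** before the last correction, the angle worked out from the arm's position (0.435) was about 0.03 rad higher than the pictures showed (0.405). The bar had slipped a few millimetres in the pads when I tilted the gripper to see the pointer. I firmed up the grip, went by the pictures, and raised the lid in two small steps.
- **Marker angle:** triangulated from three earlier wrist views as 0.444. A rougher fit using the block's centre gave 0.43 to 0.435.

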